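Set the warming plate's dial and start it

ROBOT

A 7-joint arm with a two-finger parallel gripper is mounted at the origin on a cart in front of the work surface, level with it; the furniture and walls round the work are solid. World frame = base frame: x ahead of the robot, y to its left, z up, the work surface at z = 0. Lengths are in m, angles in rad, forces in N, time in s.
With the tool pointing down it reaches from about 0.4 to 0.85 m from the base axis. Payload 10.4 kg.
Tool frame: the origin (TCP) lies on the centre line of the jaws, within the pads' length; the fingertips stand 17 mm ahead of it and the grasp point (between the pads) lies 2 mm behind it; z points along the fingers, y is the line along which they close (so a half turn about z gives the same grasp; the last joint's range is limited). The gripper opens to 85 mm and grips with 20 to 120 N. Pads are 22 mm wide; open, the fingers measure 114 mm over their backs; the gripper's body (76 mm by 85 mm) begins 54 mm behind the grasp point. The pads swing forward as they close: fully open they stand 13 mm farther back than shut.
Start: joints at [1.16, 0.332, -0.065, 1.46, 0.022, 1.35, -0.088], TCP at [0.236, -0.579, 0.222] pointing down, gripper open.
Joint ranges: [-2.6, 2.6], [-0.5, 2.12], [-1.47, 1.34], [0.16, 2.42], [-1.27, 4.41], [0.06, 2.06], [-2.6, 2.6]. Speed limits (rad/s): [2.22, 2.22, 2.79, 2.79, 3.14, 3.14, 3.14].

INTERFACE

Orientations are given as a unit quaternion [x, y, z, w].
In Python, from workcell import sensors, imaging, order, spotter gives the robot as it stands. The module is installed in compiled form; this text tells all that it offers.
- The arm moves only by the shell command python3 -m inch 'ROWS' [FORCE]. ROWS is JSON, a list that holds one entry, the list of rows, each a list of 7 numbers: the shift along the tool's x, y, z in m, then the turn, a rotation vector about the tool's x, y, z in rad, then the closure, from -1 (fully open) to 1 (shut). In form: [[[x, y, z, ax, ay, az, hand], ...]]. A call has 1 to 10 rows; each row is the pose to reach, as a shift and turn from the pose commanded when the call began, along the tool's axes at that moment; what a row does not reach only later rows make up. A row lasts 1/10 s, in which the tool goes at most 50 mm and 8.59 degrees, less where a joint would pass 70% of its speed; a pose out of reach is approached as far as the arm can. A call with a gripper value outside its range is refused whole. The fingers move at their own pace and stop on an object; FORCE is the grip in N (left out, the last holds). Time passes only in rows, so rows that repeat a pose let the fingers close. It gives the time, the measured TCP pose, the force, the opening and the grip force at its end, in the units of the state.
- sensors.get_obs(): the state, without advancing time (a new reading comes with each control period).
- imaging.camera(name): name is "scene" or "side" or "wrist"; returns the picture (400x640x3 uint8, blue, green, red); there is no depth.
- imaging.calibration(name): a dict with "mtx" (3x3 intrinsics, pixels), "R" (3x3) and "t" (3): a world point X has camera coordinates R X + t; the wrist camera has in their place "tool_from_camera" (4x4, takes a point from camera to tool coordinates, whose origin is the TCP and whose axes are the flange's). Camera axes: x right, y down, z forward; pixel columns grow to the right and rows downward; lengths in m; the calibration is good to about 2 mm. A picture is of the moment at which its call begins: read the wrist's pose just before it. calibration takes no time and is no camera call.
- order.hand_in(): hands the job in; it is judged then, once.
Trained networks look in the newest picture that a camera, given by its name, has taken for a name from the list of things; names that differ only in an ending like _2 or _b are one class to them, and where a whole thing is asked for, a point or a joint stands for the part that bears it (a point fixed in the world has none). Each returns a list of dicts, best first, with "conf" (0 to 1); they miss things now and then, are a little off and sometimes report something else, mostly with a low value. They report only what shows in the picture. A call takes as long as a camera call.
- spotter.look_for(label, camera): "pixel" ([column, row] in pixels, amid what is visible of it).
The state is a dict: "clock": time; "joint_pos": joint angles; "joint_velocities": joint speeds; "tau": joint torques, N m; "position": TCP position; "ee_rot": TCP orientation; "ft_force": force on the tool from outside, world axes, zero at the start; "torque": the same for the moment, N m; "grip_width": opening from 0.0 (shut) to 1.0 (fully open); "grasp_force": force on a finger pad.
Only numpy, scipy, OpenCV 4.12 (cv2) and the standard library are available. Lean on these libraries where they do the work, as an engineer would, in place of code of your own. Each camera call takes 0.05 s, during which the arm holds its last target. There are 200 camera calls.

TASK

Switch the breakfast warmer on under the crock: with a fingertip pressed lightly on the big knurled dial, turn it clockwise, click by click, until its pointer line clicks in opposite the long bar mark, without going on towards the next click. Then press the round start button beside the dial fully down and let it come back up. Nothing is to be picked up: leave the crock, jars, mill and spoon where they stand.

Things in the scene. Friction and masses are not known exactly. Their poses are not given: they have to be found in the camera images.
- warmer: steel warming plate fixed to the worktop, 200 x 475 x 45 mm (its own x, y, z). Origin: on the worktop right under the dial's axis; z up. Its x axis points from the dial's centre to the long bar mark (roughly away from the robot); along its +y (left) lies the heated plate with the crock, along -y the start button.
- dial_top (a point): centre of the dial's flat top face, on its axis, 70 mm above the worktop: a black disc with a grippy face, 104 mm over its knurled rim, too wide to pinch; top flat out to 47 mm radius. A fingertip pressed on the top about 38 mm off centre turns it by friction. It is sprung: the whole dial (and this point) gives 5 mm downward, from about 2 N to about 13 N at its stop, and comes back up.
- dial_pointer (a point): outer end, 45 mm from the axis, of the light straight pointer line on the top face of the dial (a flat 30 mm line from the light centre cap towards the rim; it cannot be hooked)
- dial (a joint): turn of the dial, rad, growing clockwise seen from above; 0: pointer opposite the long bar. Clicks every 0.524 (30 degrees): -1.57, -1.05, -0.52 (round studs on the case), 0 (long bar), 0.52, 1.05 (studs); stops at -1.72 and 1.2. Starts 1 to 3 clicks before the bar (negative). The detent pulls to the nearer click with up to 0.06 N m; let go within 0.2 of a click it snaps home.
- long_mark (a point): centre of the long bar mark, 24 x 6 mm, radial, flat on the case on the far side of the dial, 76 mm from its axis; the other marks are round 6 mm studs
- start_button_top (a point): centre of the top of the round black start button, 34 mm across, in a dark round housing on the case, 115 mm from the dial's axis to the warmer's -y (right). Moves down with it.
- start_button (a joint): travel of the start button, m: 0 up, 0.006 fully down; a spring returns it; fully down takes about 5 N
- crock: heavy beige round crock, 206 mm across, 98 mm high, standing on the heated plate; its wall comes to about 105 mm from the dial's axis and its top to 147 mm above the worktop. Origin: centre of its underside. Bystander.
- jar_a: small preserve jar, 60 mm across, 75 mm high, just right of the warmer. Origin: centre of its underside. Bystander.
- jar_b: small jar, 60 mm across, 75 mm high, just behind the warmer. Origin: centre of its underside. Bystander.
- mill: turned wooden pepper mill, 52 mm across, 160 mm high, on the right. Origin: centre of its underside. Bystander.
- spoon: stray teaspoon, 133 mm long, lying on the worktop on the right. Bystander.

How it is judged:
By the outcome, as a careful person would: the job done as asked, in the order asked, and still so for the second after the job is handed in, with the robot touching nothing.
It also fails if it takes over 48 s, if anything falls off the work surface, if the arm or the gripper's body presses on something with over 40 N, if the wrist force passes 120 N, or if a joint passes its speed limit or range.

## Working session

There is one attempt and no reset: what is moved stays moved. The work goes in short steps, Python scripts to look and compute and a shell command to move; the robot and the scene stay as the last step left them, time stands still between calls to the robot, and variables do not carry over. Pictures are saved under pics/ and viewed, at most 13 in all, crops included, and the job is handed in when it is done.

```bash
mkdir -p pics
cat > h.py <<'E'
import numpy as np, cv2
from scipy.spatial.transform import Rotation as Rn
from workcell import sensors, imaging, order, spotter
def ray(cam,px,obs=None):
    c=imaging.calibration(cam); K=np.array(c["mtx"],float)
    d=np.linalg.inv(K)@[px[0],px[1],1]
    if "R" in c:
        R=np.array(c["R"]);t=np.array(c["t"]).ravel(); return -R.T@t, R.T@d
    T=np.array(c["tool_from_camera"]);q=Rn.from_quat(obs["ee_rot"]).as_matrix()
    return q@T[:3,3]+obs["position"], q@T[:3,:3]@d
def atz(cam,px,z,obs=None):
    o,d=ray(cam,px,obs); return o+d*(z-o[2])/d[2]
E
python3 - <<'E'
from h import *
o=sensors.get_obs(); print({k:np.round(v,3).tolist() for k,v in o.items()})
Z=dict(dial_top=.07,dial_pointer=.07,long_mark=.045,start_button_top=.055,jar_a=.04,mill=.08,crock=.1)
ims=[]
for cam in ("scene","side"):
    im=imaging.camera(cam); cv2.imwrite(f"pics/{cam}1.png",im)
    for k,z in Z.items():
        for r in spotter.look_for(k,cam)[:2]: print(cam,k,np.round(r["pixel"]),round(r["conf"],2),np.round(atz(cam,r["pixel"],z),3))
E
```

```text
{'clock': 0.0, 'joint_pos': [1.16, 0.333, -0.065, 1.461, 0.022, 1.35, -0.088], 'joint_velocities': [-0.001, 0.0, 0.002, -0.0, -0.0, 0.0, 0.001], 'tau': [-0.0, -62.545, 0.049, -39.16, 0.016, 0.01, -0.0], 'position': [0.236, -0.578, 0.221], 'ee_rot': [0.981, 0.193, -0.0, -0.001], 'ft_force': [0.672, -0.402, -0.61], 'torque': [-0.041, 0.026, -0.038], 'grasp_force': 0.0, 'grip_width': 0.997}
scene dial_top [302. 208.] 0.96 [ 0.546 -0.057  0.07 ]
scene dial_top [250. 238.] 0.64 [0.591 0.128 0.07 ]
scene dial_pointer [302. 206.] 0.86 [ 0.553 -0.067  0.07 ]
scene long_mark [294. 246.] 0.8 [0.492 0.079 0.045]
scene start_button_top [317. 191.] 0.53 [ 0.571 -0.186  0.055]
scene jar_a [327. 183.] 0.74 [ 0.579 -0.266  0.04 ]
scene jar_a [259. 193.] 0.6 [ 0.739 -0.12   0.04 ]
scene mill [351. 151.] 0.97 [ 0.578 -0.439  0.08 ]
scene crock [255. 238.] 0.56 [0.551 0.156 0.1  ]
side dial_top [320. 202.] 0.72 [ 0.56  -0.047  0.07 ]
side dial_pointer [319. 205.] 0.94 [ 0.558 -0.061  0.07 ]
side long_mark [319. 215.] 0.96 [ 0.556 -0.079  0.045]
side start_button_top [321. 225.] 0.6 [ 0.559 -0.152  0.055]
side start_button_top [332. 247.] 0.52 [ 0.58  -0.258  0.055]
side jar_a [330. 246.] 0.96 [ 0.577 -0.232  0.04 ]
side jar_a [370. 215.] 0.7 [ 0.71  -0.082  0.04 ]
side mill [335. 291.] 0.72 [ 0.572 -0.45   0.08 ]
side crock [316. 166.] 0.95 [0.558 0.156 0.1  ]
side crock [322. 216.] 0.55 [ 0.56  -0.177  0.1  ]
```

Run:
```python
from h import *
a=cv2.imread("pics/scene1.png")[130:290,200:400];b=cv2.imread("pics/side1.png")[130:330,220:420]
a=cv2.resize(a,(400,320),interpolation=cv2.INTER_CUBIC);b=cv2.resize(b,(400,400),interpolation=cv2.INTER_CUBIC)
c=np.zeros((400,800,3),np.uint8);c[:320,:400]=a;c[:,400:]=b;cv2.imwrite("pics/c1.png",c)
print(np.round(imaging.calibration("wrist")["tool_from_camera"],3),np.round(imaging.calibration("wrist")["mtx"]))
for s in("scene","side"):print(np.round(ray(s,(320,200))[0],2))
```

```text
[[-0.    -0.951 -0.31   0.079]
 [ 1.    -0.    -0.     0.001]
 [ 0.    -0.31   0.951 -0.154]
 [ 0.     0.     0.     1.   ]] [[294.   0. 321.]
 [  0. 294. 200.]
 [  0.   0.   1.]]
[-0.07  0.94  0.78]
[ 0.51 -1.05  0.64]
```

View pics/c1.png

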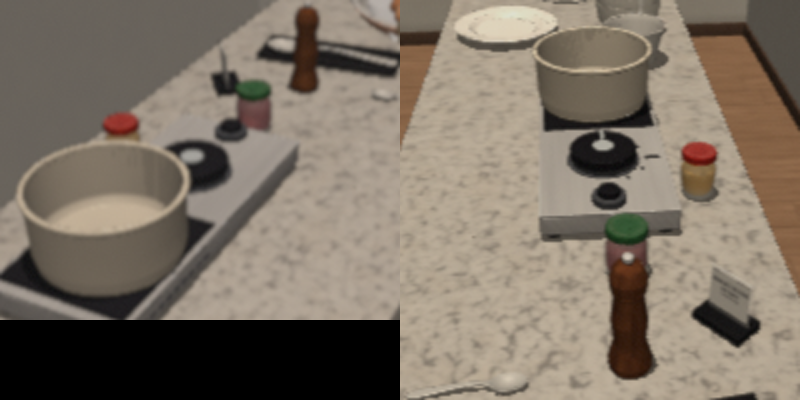

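The pan picture shows the dial at about (321, 207) in the side view. The pointer faces the crock, so it starts near -1.57, three clicks before the bar. The bar is on the +x side and the button is toward the mill. Next I move to a view above the dial.

```bash
python3 -m inch '[[[0.05,-0.035,-0.06,0,0,0,-1],[0.44,-0.365,-0.06,0,0,0,-0.4],[0.44,-0.365,-0.06,0,0,0,-0.4],[0.44,-0.365,-0.06,0,0,0,-0.4],[0.44,-0.365,-0.06,0,0,0,-0.4],[0.44,-0.365,-0.06,0,0,0,-0.4],[0.44,-0.365,-0.06,0,0,0,-0.4],[0.44,-0.365,-0.06,0,0,0,-0.4],[0.44,-0.365,-0.06,0,0,0,-0.4],[0.44,-0.365,-0.06,0,0,0,-0.4]]]' 20
python3 -m inch '[[[0,0,0,0,0,0,-0.4],[0,0,0,0,0,0,-0.4]]]'
python3 - <<'E'
from h import *
o=sensors.get_obs(); print({k:np.round(o[k],3).tolist() for k in("clock","joint_pos","position","ee_rot","grip_width","ft_force")})
im=imaging.camera("wrist"); cv2.imwrite("pics/w1.png",im)
for k,z in dict(dial_top=.07,dial_pointer=.07,long_mark=.045,start_button_top=.06).items():
    for r in spotter.look_for(k,"wrist")[:2]: print(k,np.round(r["pixel"]),round(r["conf"],2),np.round(atz("wrist",r["pixel"],z,o),3))
E
```

```text
clock: 1.8
position: [0.4658, -0.1491, 0.278]
ee_rot: [0.981, 0.193, 0.0, 0.0]
ft_force: [0.9, -1.5, -0.2]
grip_width: 0.705
grasp_force: 0.0
clock: 2.0
position: [0.4657, -0.1499, 0.2777]
ee_rot: [0.981, 0.194, 0.0, 0.0]
ft_force: [0.3, -1.3, -0.6]
grip_width: 0.699
grasp_force: 0.0
{'clock': 2.0, 'joint_pos': [0.676, 0.031, -0.464, 1.699, 0.014, 1.415, -0.97], 'position': [0.466, -0.15, 0.278], 'ee_rot': [0.981, 0.194, 0.0, 0.0], 'grip_width': 0.699, 'ft_force': [0.33, -1.278, -0.618]}
dial_top [266.  54.] 0.89 [ 0.565 -0.044  0.07 ]
dial_pointer [270.  54.] 0.73 [ 0.566 -0.049  0.07 ]
long_mark [288.  69.] 0.82 [ 0.561 -0.069  0.045]
start_button_top [367.  94.] 0.8 [ 0.571 -0.167  0.06 ]
```

View pics/w1.png

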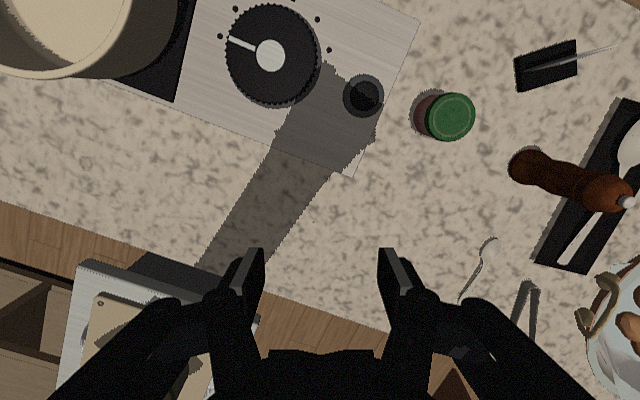

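The wrist view shows the dial's light cap at (270, 56), the pointer end at (229, 39), the button at (363, 95) and studs around the far rim. The long bar is cut off at the top. Now I turn these pixels into world positions.

Run:
```python
from h import *
o=sensors.get_obs()
P={}
for k,px,z in(("dial",(270.5,55.5),.07),("ptr",(229,39),.07),("btn",(364,94),.058),("s1",(220,37),.047),("s2",(235,9),.047),("s3",(317,18),.047),("s4",(329,49),.047)):
    P[k]=atz("wrist",px,z,o); v=P[k]-P.get("dial",P[k]); print(k,np.round(P[k],4),round(np.linalg.norm(v[:2]),3),round(np.degrees(np.arctan2(v[1],v[0])),1))
d=P["dial"].copy();d[2]=.15-.0
R=Rn.from_quat(o["ee_rot"]).as_matrix()
print(R.T@(P["dial"]-o["position"]), R.T@(P["btn"]-o["position"]))
```

```text
dial [ 0.5648 -0.052   0.07  ] 0.0 0.0
ptr [ 0.5633 -0.0045  0.07  ] 0.048 91.9
btn [ 0.5682 -0.1668  0.058 ] 0.115 -88.3
s1 [0.5629 0.0133 0.047 ] 0.065 91.7
s2 [0.5967 0.0054 0.047 ] 0.066 61.0
s3 [ 0.6233 -0.0841  0.047 ] 0.067 -28.7
s4 [ 0.599 -0.109  0.047] 0.066 -59.1
[ 0.13037878 -0.05514397  0.2073819 ] [0.09035653 0.05244049 0.21940034]
```

```bash
python3 -m inch '[[[0.13,-0.055,0.05,0,0,0,-0.4],[0.13,-0.055,0.1,0,0,0,-0.4],[0.13,-0.055,0.15,0,0,0,-0.4],[0.13,-0.055,0.17,0,0,0,-0.4],[0.13,-0.055,0.17,0,0,0,-0.4],[0.13,-0.055,0.17,0,0,0,-0.4],[0.13,-0.055,0.17,0,0,0,-0.4]]]'
python3 - <<'E'
from h import *
o=sensors.get_obs(); print({k:np.round(o[k],4).tolist() for k in("position","ft_force")})
im=imaging.camera("wrist"); cv2.imwrite("pics/w2.png",im)
for k in("dial_top","long_mark"):
    for r in spotter.look_for(k,"wrist")[:2]: print(k,np.round(r["pixel"]),round(r["conf"],2),np.round(atz("wrist",r["pixel"],.07,o),3))
E
```

```text
clock: 2.95
position: [0.5647, -0.0517, 0.1079]
ee_rot: [0.981, 0.192, -0.0, -0.0]
ft_force: [-0.3, 0.3, 0.2]
grip_width: 0.702
grasp_force: 0.0
{'position': [0.5647, -0.0517, 0.1079], 'ft_force': [-0.2832, 0.3083, 0.2256]}
dial_top [312. 214.] 0.7 [ 0.568 -0.045  0.07 ]
long_mark [305. 179.] 0.68 [ 0.59  -0.031  0.07 ]
```

View pics/w2.png

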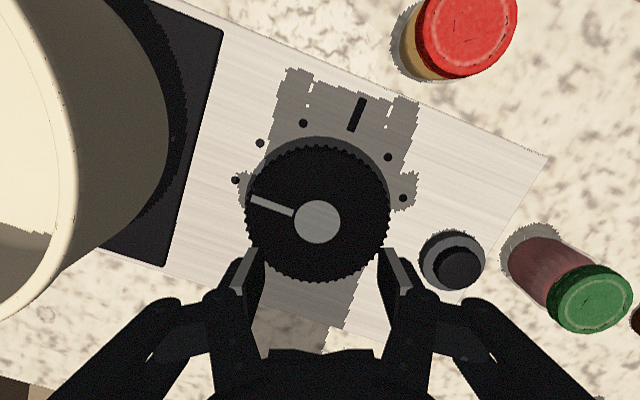

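The closer view shows the cap at (317, 221), within 2 mm of the tool axis. The pointer end is at (251, 198), three clicks before the long bar at (356, 114), and the fingers straddle the dial with room around them. I'll go down slowly and press with both fingertips.

```bash
python3 -m inch '[[[0,-0.001,0.01,0,0,0,-0.4],[0,-0.001,0.018,0,0,0,-0.4],[0,-0.001,0.022,0,0,0,-0.4],[0,-0.001,0.022,0,0,0,-0.4],[0,-0.001,0.022,0,0,0,-0.4]]]'
```

```text
clock: 3.6
position: [0.5644, -0.05, 0.0854]
ee_rot: [0.981, 0.193, -0.0, -0.0]
ft_force: [0.0, 0.2, 0.2]
grip_width: 0.699
grasp_force: 0.0
```

```bash
python3 -m inch '[[[0,0,0.002,0,0,0,-0.4],[0,0,0.003,0,0,0,-0.4],[0,0,0.003,0,0,0,-0.4]]]'; python3 -m inch '[[[0,0,0.001,0,0,0,-0.4],[0,0,0.002,0,0,0,-0.4],[0,0,0.002,0,0,0,-0.4]]]'
```

```text
clock: 3.9
position: [0.5644, -0.0499, 0.0824]
ee_rot: [0.981, 0.193, -0.0, 0.0]
ft_force: [0.2, -0.2, -0.9]
grip_width: 0.704
grasp_force: 0.0
clock: 4.2
position: [0.5644, -0.05, 0.0803]
ee_rot: [0.981, 0.193, -0.0, 0.0]
ft_force: [0.7, -0.0, 0.1]
grip_width: 0.702
grasp_force: 0.0
```

```bash
python3 -m inch '[[[0,0,0.001,0,0,0,-0.4],[0,0,0.002,0,0,0,-0.4],[0,0,0.002,0,0,0,-0.4]]]'; python3 -m inch '[[[0,0,0.001,0,0,0,-0.4],[0,0,0.002,0,0,0,-0.4],[0,0,0.002,0,0,0,-0.4]]]'
```

```text
clock: 4.5
position: [0.5643, -0.05, 0.0783]
ee_rot: [0.981, 0.193, -0.0, -0.0]
ft_force: [1.1, -0.2, -0.2]
grip_width: 0.701
grasp_force: 0.0
clock: 4.8
position: [0.5644, -0.05, 0.0763]
ee_rot: [0.981, 0.193, -0.0, 0.0]
ft_force: [-0.3, 0.0, -0.3]
grip_width: 0.698
grasp_force: 0.0
```

```bash
python3 -m inch '[[[0,0,0.001,0,0,0,-0.4],[0,0,0.002,0,0,0,-0.4],[0,0,0.002,0,0,0,-0.4]]]'; python3 -m inch '[[[0,0,0.001,0,0,0,-0.4],[0,0,0.001,0,0,0,-0.4],[0,0,0.001,0,0,0,-0.4]]]'
```

```text
clock: 5.1
position: [0.5644, -0.05, 0.0743]
ee_rot: [0.981, 0.193, -0.0, 0.0]
ft_force: [-0.1, 0.6, 0.1]
grip_width: 0.702
grasp_force: 0.0
clock: 5.4
position: [0.5645, -0.05, 0.0735]
ee_rot: [0.981, 0.193, 0.0, 0.0]
ft_force: [0.6, 0.3, -0.5]
grip_width: 0.699
grasp_force: 0.0
```

Run:
```python
from h import *
im=imaging.camera("wrist"); a=im[100:340,160:480]
b=imaging.camera("side")[170:240,275:365]
cv2.imwrite("pics/w3.png",np.hstack([cv2.resize(a,(480,360)),cv2.resize(b,(320,360),interpolation=cv2.INTER_CUBIC)]))
```

```text
(no output)
```

View pics/w3.png

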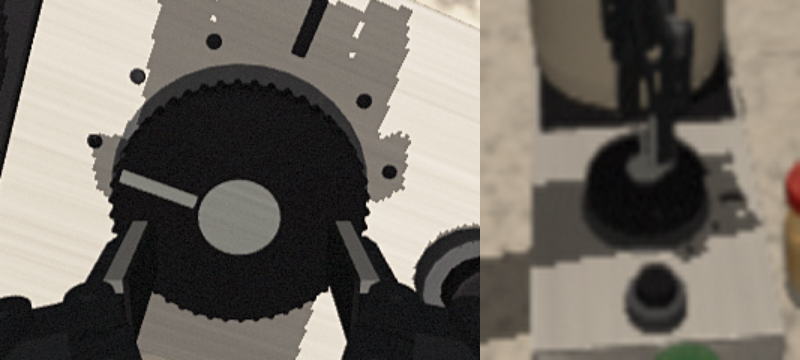

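The view shows the fingers over the dial but with no contact force yet; half open, the pads sit farther back. I'll keep going down in small steps.

```bash
python3 -m inch '[[[0,0,0.001,0,0,0,-0.4],[0,0,0.002,0,0,0,-0.4],[0,0,0.002,0,0,0,-0.4]]]'; python3 -m inch '[[[0,0,0.001,0,0,0,-0.4],[0,0,0.001,0,0,0,-0.4],[0,0,0.001,0,0,0,-0.4]]]'
```

```text
clock: 5.8
position: [0.5643, -0.0499, 0.0713]
ee_rot: [0.981, 0.193, -0.0, -0.0]
ft_force: [-0.9, 1.3, 0.1]
grip_width: 0.696
grasp_force: 0.0
clock: 6.1
position: [0.5644, -0.05, 0.0705]
ee_rot: [0.981, 0.193, -0.0, 0.0]
ft_force: [0.3, -0.5, 0.6]
grip_width: 0.701
grasp_force: 0.0
```

```bash
python3 -m inch '[[[0,0,0.001,0,0,0,-0.4],[0,0,0.002,0,0,0,-0.4],[0,0,0.002,0,0,0,-0.4]]]'; python3 -m inch '[[[0,0,0.001,0,0,0,-0.4],[0,0,0.002,0,0,0,-0.4],[0,0,0.002,0,0,0,-0.4]]]'
python3 - <<'E'
from h import *
im=imaging.camera("wrist"); a=im[100:340,160:480]
b=imaging.camera("scene")[150:240,265:345]
cv2.imwrite("pics/w4.png",np.hstack([cv2.resize(a,(480,360)),cv2.resize(b,(320,360),interpolation=cv2.INTER_CUBIC)]))
E
```

```text
clock: 6.4
position: [0.5644, -0.05, 0.0683]
ee_rot: [0.981, 0.193, -0.0, -0.0]
ft_force: [0.4, 0.8, -0.3]
grip_width: 0.701
grasp_force: 0.0
clock: 6.7
position: [0.5643, -0.05, 0.0663]
ee_rot: [0.981, 0.193, -0.0, 0.0]
ft_force: [0.0, 0.6, -0.3]
grip_width: 0.698
grasp_force: 0.0
```

View pics/w4.png

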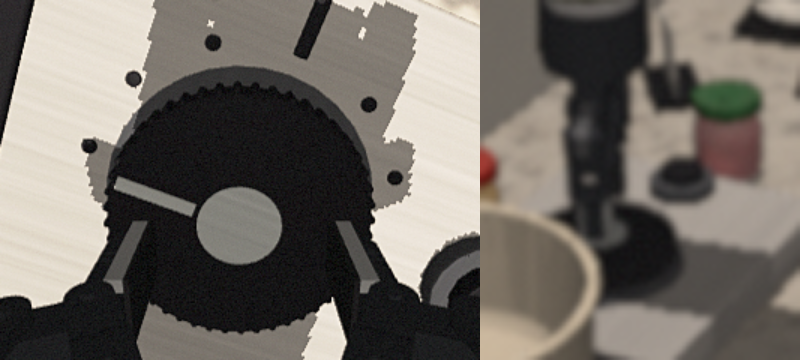

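The dial is still growing and the tips are clearly still above it, so I keep going down.

```bash
python3 -m inch '[[[0,0,0.002,0,0,0,-0.4],[0,0,0.003,0,0,0,-0.4],[0,0,0.003,0,0,0,-0.4]]]'; python3 -m inch '[[[0,0,0.001,0,0,0,-0.4],[0,0,0.002,0,0,0,-0.4],[0,0,0.002,0,0,0,-0.4]]]'
```

```text
clock: 7.1
position: [0.5643, -0.05, 0.0633]
ee_rot: [0.981, 0.193, -0.0, -0.0]
ft_force: [0.5, 0.8, -0.3]
grip_width: 0.701
grasp_force: 0.0
clock: 7.4
position: [0.5644, -0.05, 0.0613]
ee_rot: [0.981, 0.193, -0.0, 0.0]
ft_force: [0.5, 0.2, -0.6]
grip_width: 0.699
grasp_force: 0.0
```

```bash
python3 -m inch '[[[0,0,0.001,0,0,0,-0.4],[0,0,0.002,0,0,0,-0.4],[0,0,0.003,0,0,0,-0.4],[0,0,0.003,0,0,0,-0.4]]]'
python3 - <<'E'
from h import *
o=sensors.get_obs();print(o["position"],o["ft_force"],o["torque"])
im=imaging.camera("wrist"); a=im[100:340,160:480]
b=imaging.camera("side")[150:240,275:355]
cv2.imwrite("pics/w5.png",np.hstack([cv2.resize(a,(480,360)),cv2.resize(b,(320,360),interpolation=cv2.INTER_CUBIC)]))
E
```

```text
clock: 7.8
position: [0.5644, -0.05, 0.0583]
ee_rot: [0.981, 0.193, -0.0, 0.0]
ft_force: [-1.2, -1.2, -0.2]
grip_width: 0.701
grasp_force: 0.0
[ 0.56436386 -0.04996745  0.05834359] [-1.22711679 -1.19891336 -0.24532485] [ 0.02035296 -0.00701558  0.00809144]
```

View pics/w5.png

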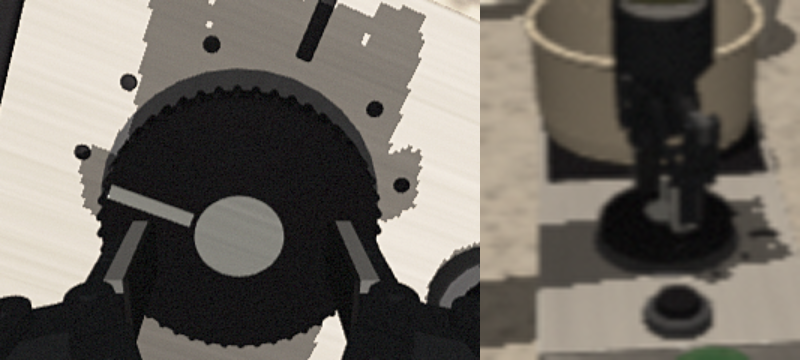

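The cap's position confirms the dial top at z = 0.070 with the tool centred. The side view shows the fingertips just above the dial face.

```bash
python3 -m inch '[[[0,0,0.001,0,0,0,-0.4],[0,0,0.002,0,0,0,-0.4],[0,0,0.003,0,0,0,-0.4],[0,0,0.003,0,0,0,-0.4]]]'; python3 -m inch '[[[0,0,0.001,0,0,0,-0.4],[0,0,0.002,0,0,0,-0.4],[0,0,0.002,0,0,0,-0.4]]]'
```

```text
clock: 8.3
position: [0.5644, -0.05, 0.0554]
ee_rot: [0.981, 0.193, 0.0, 0.0]
ft_force: [0.5, 0.2, -0.4]
grip_width: 0.7
grasp_force: 0.0
clock: 8.6
position: [0.5645, -0.05, 0.0537]
ee_rot: [0.981, 0.193, 0.0, 0.0]
ft_force: [-1.9, -0.9, 5.3]
grip_width: 0.695
grasp_force: 2.5
```

Contact at 5 N. One more millimetre, then the first click.

```bash
python3 -m inch '[[[0,0,0.001,0,0,0,-0.4],[0,0,0.001,0,0,0.1,-0.4],[0,0,0.001,0,0,0.2,-0.4],[0,0,0.001,0,0,0.3,-0.4],[0,0,0.001,0,0,0.4,-0.4],[0,0,0.001,0,0,0.52,-0.4],[0,0,0.001,0,0,0.52,-0.4]]]'
python3 - <<'E'
from h import *
o=sensors.get_obs();print(o["torque"])
im=imaging.camera("wrist"); cv2.imwrite("pics/w6.png",cv2.resize(im[80:340,140:500],(720,520)))
E
```

```text
clock: 9.3
position: [0.5641, -0.0495, 0.0528]
ee_rot: [0.998, -0.068, -0.0, -0.0]
ft_force: [-4.0, 1.3, 6.8]
grip_width: 0.697
grasp_force: 3.5
[0.21853568 0.922519   0.06362074]
```

View pics/w6.png

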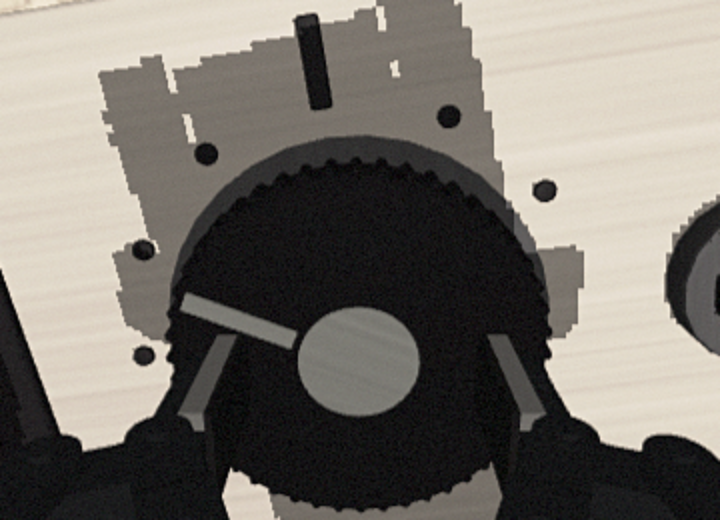

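After the first click the pointer end is at (185, 303) in this crop, in line with the second stud at (143, 250), and the dial turned with the tool without slipping. Next two more clicks.

```bash
python3 -m inch '[[[0,0,0,0,0,0.1,-0.4],[0,0,0,0,0,0.2,-0.4],[0,0,0,0,0,0.3,-0.4],[0,0,0,0,0,0.42,-0.4],[0,0,0,0,0,0.52,-0.4],[0,0,0,0,0,0.52,-0.4]]]';python3 -m inch '[[[0,0,0,0,0,0.1,-0.4],[0,0,0,0,0,0.2,-0.4],[0,0,0,0,0,0.3,-0.4],[0,0,0,0,0,0.42,-0.4],[0,0,0,0,0,0.5,-0.4],[0,0,0,0,0,0.5,-0.4]]]'
python3 - <<'E'
from h import *
o=sensors.get_obs()
im=imaging.camera("wrist"); cv2.imwrite("pics/w7.png",cv2.resize(im[80:340,140:500],(720,520)))
E
```

```text
clock: 9.95
position: [0.5639, -0.0488, 0.0527]
ee_rot: [0.947, -0.322, -0.001, -0.0]
ft_force: [-4.7, 3.9, 7.2]
grip_width: 0.7
grasp_force: 3.6
clock: 10.55
position: [0.5644, -0.0488, 0.0522]
ee_rot: [0.842, -0.539, -0.001, -0.0]
ft_force: [-6.9, 2.7, 6.9]
grip_width: 0.699
grasp_force: 3.6
```

View pics/w7.png

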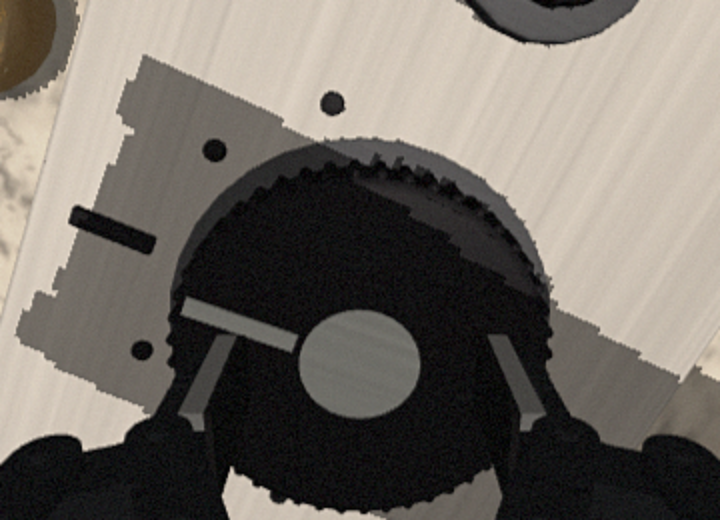

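The pointer is now in line with the long bar, whose ends are at (75, 215) and (150, 243). I lift off and measure.

```bash
python3 -m inch '[[[0,0,-0.01,0,0,0,-0.4],[0,0,-0.04,0,0,0,-0.4],[0,0,-0.07,0,0,0,-0.4],[0,0,-0.07,0,0,0,0],[0,0,-0.07,0,0,0,1],[0,0,-0.07,0,0,0,1],[0,0,-0.07,0,0,0,1],[0,0,-0.07,0,0,0,1]]]'
python3 - <<'E'
from h import *
o=sensors.get_obs();print(np.round(o["joint_pos"],2))
im=imaging.camera("wrist"); cv2.imwrite("pics/w8.png",im)
for k in("dial_top","dial_pointer","long_mark","start_button_top"):
    for r in spotter.look_for(k,"wrist")[:1]: print(k,np.round(r["pixel"]),round(r["conf"],2),np.round(atz("wrist",r["pixel"],.07,o),3))
E
```

```text
clock: 11.4
position: [0.5632, -0.0503, 0.12]
ee_rot: [0.843, -0.539, -0.002, 0.002]
ft_force: [-0.3, -0.2, 0.3]
grip_width: -0.0
grasp_force: 0.0
[-0.32  0.29  0.39  1.76 -0.12  1.12 -2.6 ]
dial_top [312. 206.] 0.91 [ 0.573 -0.056  0.07 ]
dial_pointer [312. 206.] 0.86 [ 0.572 -0.056  0.07 ]
long_mark [326. 153.] 0.75 [ 0.579 -0.096  0.07 ]
start_button_top [390.  57.] 0.71 [ 0.568 -0.167  0.07 ]
```

View pics/w8.png

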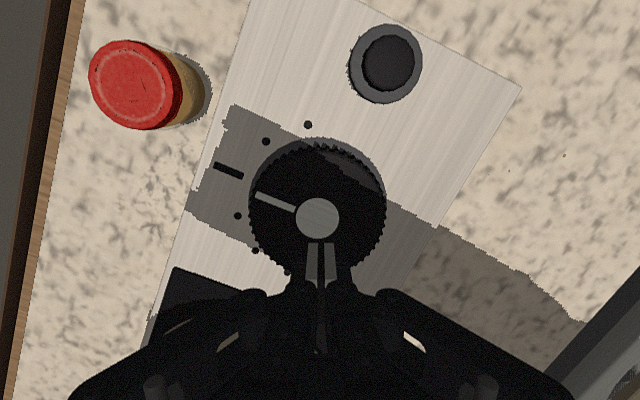

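The pointer end is at (257, 196) and the bar runs from (215, 166) to (243, 175). The button is at (390, 62) and the shut fingertips are at (320, 243). Joint 7 is at its limit, so I'll turn back while moving.

Run:
```python
from h import *
o=sensors.get_obs(); P={}
for k,px,z in(("dial",(317.5,218),.07),("ptr",(257,196),.07),("bar_o",(215,165.5),.046),("bar_i",(243,175),.046),("btn",(389,62),.06),("tipAt.11",(321,243),.11),("tipAt.13",(321,243),.13)):
    P[k]=atz("wrist",px,z,o); v=P[k]-P["dial"]; print(k,np.round(P[k],4),round(np.linalg.norm(v[:2]),3),round(np.degrees(np.arctan2(v[1],v[0])),1))
R=Rn.from_quat(o["ee_rot"]).as_matrix()
print(R.T@(P["btn"]-o["position"]))
```

```text
dial [ 0.5648 -0.0486  0.07  ] 0.0 0.0
ptr [ 0.612  -0.0458  0.07  ] 0.047 3.4
bar_o [ 0.6526 -0.0464  0.046 ] 0.088 1.4
bar_i [ 0.63   -0.0485  0.046 ] 0.065 0.1
btn [ 0.5665 -0.1662  0.06  ] 0.118 -89.2
tipAt.11 [ 0.5623 -0.049   0.11  ] 0.003 -170.6
tipAt.13 [ 0.5666 -0.0581  0.13  ] 0.01 -79.2
[0.1066721  0.0459661  0.06070801]
```

The pointer is at 3° and the bar at about 1°, so it is home. On to the button.

```bash
python3 -m inch '[[[0.04,0.02,0,0,0,-0.12,1],[0.08,0.035,0,0,0,-0.24,1],[0.106,0.046,0,0,0,-0.36,1],[0.106,0.046,0.02,0,0,-0.48,1],[0.106,0.046,0.045,0,0,-0.6,1],[0.106,0.046,0.045,0,0,-0.6,1],[0.106,0.046,0.045,0,0,-0.6,1]]]';python3 -m inch '[[[0,0,0.002,0,0,0,1],[0,0,0.004,0,0,0,1],[0,0,0.004,0,0,0,1]]]'
```

```text
clock: 12.35
position: [0.5662, -0.1656, 0.0761]
ee_rot: [0.964, -0.267, -0.002, 0.001]
ft_force: [0.8, -0.2, 0.7]
grip_width: 0.002
grasp_force: 0.0
clock: 12.65
position: [0.5666, -0.1655, 0.0723]
ee_rot: [0.964, -0.266, -0.002, 0.001]
ft_force: [0.1, 0.3, -0.8]
grip_width: 0.001
grasp_force: 0.0
```

```bash
python3 -m inch '[[[0,0,0.002,0,0,0,1],[0,0,0.004,0,0,0,1],[0,0,0.004,0,0,0,1]]]';python3 - <<'E'
from h import *
o=sensors.get_obs()
im=imaging.camera("wrist"); cv2.imwrite("pics/w9.png",im); print(np.round(o["joint_pos"],2))
E
```

```text
clock: 12.95
position: [0.5661, -0.1656, 0.0676]
ee_rot: [0.964, -0.266, -0.002, 0.001]
ft_force: [0.1, -0.5, 0.7]
grip_width: -0.001
grasp_force: 0.0
[-0.07  0.4   0.34  1.74 -0.15  1.03 -1.79]
```

View pics/w9.png

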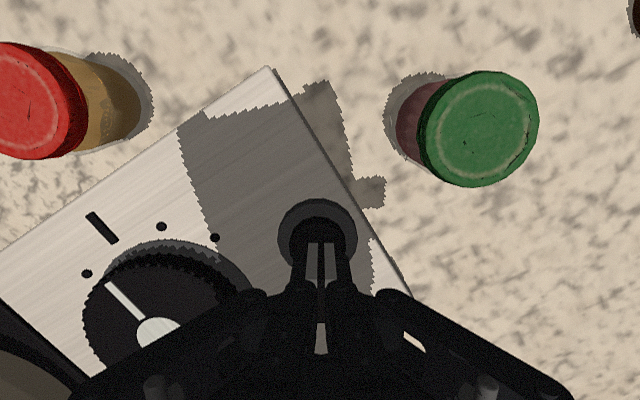

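The shut fingertips at (320, 243) are over the button, whose housing is at (316, 230). The pointer lines up with the bar. I press down in small steps.

```bash
python3 -m inch '[[[0,0,0.002,0,0,0,1],[0,0,0.004,0,0,0,1],[0,0,0.004,0,0,0,1]]]';python3 -m inch '[[[0,0,0.002,0,0,0,1],[0,0,0.004,0,0,0,1],[0,0,0.004,0,0,0,1]]]'
```

```text
clock: 13.3
position: [0.566, -0.1656, 0.0634]
ee_rot: [0.964, -0.265, -0.002, 0.001]
ft_force: [-0.1, 0.4, 0.7]
grip_width: 0.001
grasp_force: 0.0
clock: 13.6
position: [0.566, -0.1656, 0.0595]
ee_rot: [0.964, -0.265, -0.002, 0.001]
ft_force: [-0.6, -0.1, 0.3]
grip_width: 0.003
grasp_force: 0.0
```

```bash
python3 -m inch '[[[0,0,0.002,0,0,0,1],[0,0,0.003,0,0,0,1],[0,0,0.003,0,0,0,1]]]'
```

```text
clock: 13.9
position: [0.5663, -0.1657, 0.0568]
ee_rot: [0.964, -0.265, -0.002, 0.001]
ft_force: [-0.7, 0.6, 2.8]
grip_width: -0.002
grasp_force: 0.8
```

Contact. Now press through until the force climbs past 5 N.

```bash
python3 -m inch '[[[0,0,0.002,0,0,0,1],[0,0,0.004,0,0,0,1],[0,0,0.004,0,0,0,1]]]'
```

```text
clock: 14.2
position: [0.5664, -0.1657, 0.0528]
ee_rot: [0.964, -0.265, -0.002, 0.001]
ft_force: [-0.2, 0.0, 3.6]
grip_width: 0.002
grasp_force: 2.0
```

```bash
python3 -m inch '[[[0,0,0.001,0,0,0,1],[0,0,0.002,0,0,0,1],[0,0,0.002,0,0,0,1]]]'
```

```text
clock: 14.5
position: [0.5664, -0.1657, 0.0513]
ee_rot: [0.964, -0.265, -0.002, 0.001]
ft_force: [-1.9, 1.3, 8.2]
grip_width: -0.001
grasp_force: 3.9
```

```bash
python3 -m inch '[[[0,0,0.001,0,0,0,1],[0,0,0.001,0,0,0,1]]]'; python3 -m inch '[[[0,0,-0.03,0,0,0,1],[0,0,-0.08,0,0,0,1],[0,0,-0.12,0,0,0,1],[0,0,-0.12,0,0,0,1],[0,0,-0.12,0,0,0,1]]]'
python3 - <<'E'
from h import *
o=sensors.get_obs(); im=imaging.camera("wrist"); cv2.imwrite("pics/w10.png",im)
E
```

```text
clock: 14.7
position: [0.5665, -0.1658, 0.0512]
ee_rot: [0.964, -0.266, -0.002, 0.0]
ft_force: [-5.4, 1.7, 16.3]
grip_width: -0.002
grasp_force: 8.2
clock: 15.2
position: [0.567, -0.1656, 0.1702]
ee_rot: [0.964, -0.265, -0.001, 0.0]
ft_force: [0.5, 0.9, -0.0]
grip_width: 0.004
grasp_force: 0.0
```

View pics/w10.png

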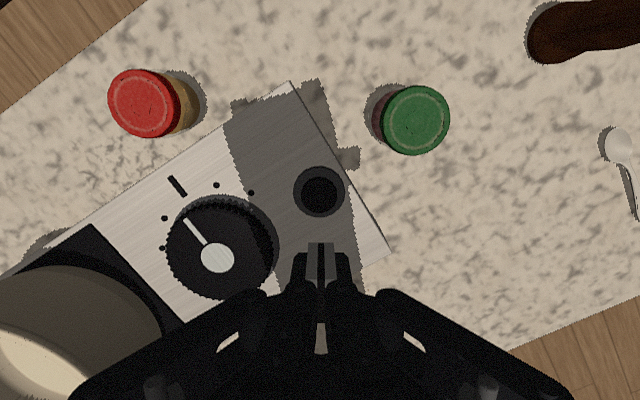

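The button hit its stop at 16 N and is back up at (318, 191). The pointer, from (215, 258) to (187, 220), lines up with the bar at (177, 186), and nothing else has moved. Handing in.

```bash
python3 -c "
from workcell import order
print(order.hand_in())"
```

```text
the job is handed in; nothing more can be done
None
```

I turned the dial three clicks clockwise until its pointer lined up with the long bar, then pressed the start button to its stop and let it come back up, and handed the job in at about 15 s. I turned the dial with two fingertips instead of one. Joint 7 read -2.60, right at its limit, after the turn, and no verdict came back.

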